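# Balance the sample carrier on the mixer stand

### The job

Lift the long sample carrier off its foam block by the blue fin and lower it gently, still holding it, across the brass saddle in the middle of the white mixer stand, running along the stand. Its two sealed canisters do not weigh the same, so feel for the balance point with the carrier on the saddle and leave it balanced: level, at rest on the saddle alone, clear of both rubber stops, with nothing holding it. The saddle is softly sprung: never press the carrier hard onto the stand, and leave the bottle, tube rack and beaker where they are.

Things in the scene. Friction and masses are not known exactly. Their poses are not given: they have to be found in the camera images.
- carrier: Loose white bar 340 mm long (x), 36 wide (y), 12 thick (z), 0.2 to 0.35 kg in all, a canister clipped on each end; origin: centre of its underside. It starts lying on the foam. Its centre of mass is unknown: on its centre line, up to 40 mm from the middle to either side, about 20 mm above the underside.
- fin (a point): Middle of the carrier's blue upright grip fin, 28 mm above the bar's underside; axes as the carrier's. The fin is 130 mm long (x), 12 thick (y), and stands from 12 to 44 mm above the underside: pinch it across y.
- red_canister (a point): Centre of the sealed steel canister with the red cap, fixed on the carrier's +x end: it lies along x from 80 to 168 mm from the bar's middle, 28 mm thick (cap 31 mm), up to 43 mm above the underside; weight unknown, 24 to 144 g.
- blue_canister (a point): Centre of the like canister with the blue cap on the carrier's -x end (80 to 168 mm from the middle); weight unknown, 72 to 92 g.
- stand: Fixed white mixer stand, base 300 x 110 x 30 mm (x, y, z), blue panel on its -x end; origin: centre of its underside on the table. Across its middle a sprung fulcrum with a brass saddle (see fulcrum_top), near each end a rubber stop. The carrier should run along the stand's x, either end first.
- fulcrum_top (a point): Centre of the saddle's top when unloaded, 75 mm above the table; axes as the stand's; fixed. Saddle: brass plate 26 mm (x) by 60 (y), 5 thick, rocking about y on a steel knife edge. It sinks 1 mm per 2 N (6 mm at most; 1 to 2 under the carrier) and is weakly centred: a carrier 1 mm off balance stands about 0.006 rad tilted, heavy side down, and settles in 1 s.
- stop_front (a point): Centre of the top of one black rubber stop, 16 x 50 mm (x, y), on the stand at x = -115 mm, 65 mm above the table, 10 mm below the saddle: a carrier over about 10 mm off balance tips 4 to 5 degrees and leans on a stop.
- stop_back (a point): The like rubber stop at the stand's x = +115 mm.
- foam: Fixed grey foam block 200 x 80 x 25 mm on which the carrier lies at the start; origin at the centre of its underside.
- reagent: Loose white reagent bottle, 70 mm across, 170 tall, standing; origin at the centre of its underside. Leave alone.
- tube_rack: Loose white rack with purple-capped sample tubes, 90 x 140 mm, 88 tall; origin at the centre of its underside. Leave alone.
- beaker: Loose glass beaker, 70 mm across, 80 tall; origin at the centre of its underside. Leave alone.
Not all that is in view belongs to the job. Of the things that look like the foam, take the one that is farthest to the robot's left at the start.

How it is judged:
On the way, in this order (a step that is already met when the one before it is completed fails the run):
1. the carrier is lifted clear of the foam, its underside more than 45 mm above the table (height (world z) of carrier above 0.045 m and contact force between carrier and foam below 0.05 N), for 0.1 s.
2. the carrier rests on the stand while the fingers still hold it (contact force between carrier and stand above 0.3 N and contact force between the fingers and carrier above 0.5 N and horizontal distance between carrier and fulcrum_top below 0.075 m), for 0.5 s.
At the end, for the whole second after the job is handed in: The carrier lies released, at rest and level (within 1.4 degrees) on the saddle alone, its underside from 5 mm below to 4 mm above the unloaded saddle top, its middle within 60 mm of the saddle's, running along the stand within 11 degrees (angle between carrier's own z axis and vertical below 0.025 rad and z of carrier in the frame of fulcrum_top between -0.005 and 0.004 m and horizontal distance between carrier and fulcrum_top below 0.06 m and angle between the x axis of carrier and the x axis of stand, either way round below 0.2 rad and contact force between carrier and stand above 0.5 N and linear speed of carrier below 0.01 m/s and angular speed of carrier below 0.05 rad/s and contact force between the fingers and carrier below 0.05 N); the robot touches nothing.
It fails at once if the carrier is pressed or dropped onto the stand with more than 15 N (contact force between carrier and stand above 15 N).
It fails at once if a bystander (bottle, tube rack or beaker) is moved by more than 20 mm (distance of any of reagent, tube_rack, beaker from where it was at the start of the episode above 0.02 m).
It fails at once if the robot presses on the stand with more than 20 N (contact force between any of the fingers, the arm and stand above 20 N).
It also fails if it takes over 54 s, if anything falls off the work surface, if the arm or the gripper's body presses on something with over 40 N, if the wrist force passes 120 N, or if a joint passes its speed limit or range.

### The arm

A 6-joint arm with a two-finger parallel gripper is mounted at the origin on the work surface. World frame = base frame: x ahead of the robot, y to its left, z up, the work surface at z = 0. Lengths are in m, angles in rad, forces in N, time in s.
With the tool pointing down it reaches from about 0.25 to 0.725 m from the base axis. Payload 4 kg.
Tool frame: the origin (TCP) lies between the finger pads; the fingertips stand 8 mm ahead of it and the grasp point (between the pads) lies 11 mm behind it (bot.tip_reach is the distance from the TCP to the fingertips, in m); z points along the fingers, y is the line along which they close (so a half turn about z gives the same grasp; the last joint's range is limited). The gripper opens to 85 mm and grips with 20 to 120 N. Pads are 22 mm wide; open, the fingers measure 114 mm over their backs; the gripper's body (76 mm by 85 mm) begins 54 mm behind the grasp point. The pads swing forward as they close: fully open they stand 13 mm farther back than shut.
Start: joints at [1.238, 0.241, 0.005, 1.335, 0, 1.571], TCP at [0.163, 0.473, 0.239] pointing down, gripper open.
Joint ranges: [-2.72, 2.72], [-1.05, 1.87], [-1.09, 1.28], [-1.99, 2.15], [-1.42, 1.44], [-3.14, 3.14]. Speed limits (rad/s): [2.79, 2.79, 3.14, 3.14, 3.14, 3.14].

### API

Orientations are given as a unit quaternion [x, y, z, w].
In Python, from workcell import bot gives the robot as it stands.
- The arm moves only by the tool move_arm, never from a script. Its argument "deltas" is a list of rows, each a list of 7 numbers: the opening, from 0 (shut) to 1 (fully open), then the shift along the tool's x, y, z in mm, then the turn, a rotation vector about the tool's x, y, z in degrees. In form: [[gripper, tx, ty, tz, ax, ay, az], ...]. A call has 1 to 10 rows; each row shifts and turns the commanded pose from where the row before left it, along the tool's axes as they then stand; what a row does not reach is not made up. A row lasts 1/12 s, in which the tool goes at most 41.7 mm and 7.16 degrees, less where a joint would pass 70% of its speed; a pose out of reach is approached as far as the arm can. A call is refused whole if a number of a shift passes 41.7 or a number of a turn 7.16, either way. A call with a gripper value outside its range is refused whole. The fingers move at their own pace and stop on an object; the grip force is fixed at half the most. Time passes only in rows, so rows that do not move let the fingers close. It gives the time, the measured TCP pose, the force, the opening and the grip force at its end, in the units of the state.
- bot.get_obs(): the state, without advancing time (a new reading comes with each control period).
- bot.camera(name): name is "side" or "top" or "wrist"; returns the picture (420x560x3 uint8, blue, green, red); there is no depth.
- bot.calibration(name): a dict with "K" (3x3 intrinsics, pixels), "position" and "orientation" of the camera in the world. Camera axes: x right, y down, z forward; pixel columns grow to the right and rows downward; lengths in m; the calibration is good to about 2 mm. A picture is of the moment at which its call begins: read the wrist's pose just before it. calibration takes no time and is no camera call; for the wrist camera it gives the pose at the moment of the call.
- bot.job_done(): hands the job in; it is judged then, once.
Trained networks look in the newest picture that a camera, given by its name, has taken for a name from the list of things; names that differ only in an ending like _2 or _b are one class to them, and where a whole thing is asked for, a point or a joint stands for the part that bears it (a point fixed in the world has none). Each returns a list of dicts, best first, with "conf" (0 to 1); they miss things now and then, are a little off and sometimes report something else, mostly with a low value. They report only what shows in the picture. A call takes as long as a camera call. They do not tell look-alikes from the thing itself.
- bot.outline_of(query, camera): "pixels" (420x560 bool, what is visible of it) and "rect" ([left, top, width, height] in pixels, round what is visible of it).
The state is a dict: "clock": time; "joint_pos": joint angles; "joint_vel": joint speeds; "tau": joint torques, N m; "eef_pos": TCP position; "tool_rot": TCP orientation; "ft_force": force on the tool from outside, world axes, zero at the start; "ft_torque": the same for the moment, N m; "grip_width": finger opening in m; "grasp_force": force on a finger pad.
Only numpy, scipy, OpenCV 4.12 (cv2) and the standard library are available. Lean on these libraries where they do the work, as an engineer would, in place of code of your own. Each camera call takes 0.05 s, during which the arm holds its last target. There are 200 camera calls.

## Working session

There is one attempt and no reset: what is moved stays moved. The work goes in short steps, Python scripts to look and compute and a tool call to move; the robot and the scene stay as the last step left them, time stands still between calls to the robot, and variables do not carry over. Pictures are saved under pics/ and viewed, at most 10 in all, crops included, and the job is handed in when it is done.

Besides the shell and the picture viewer there is one more tool, called as name(argument=value, ...), one argument or row to a line, values as JSON. move_arm: Moves the arm, as the interface text tells. Its arguments: {"type":"object","properties":{"deltas":{"type":"array","items":{"type":"array","items":{"type":"number"}}}},"required":["deltas"]}

```bash
mkdir -p pics; ls
cat > h.py <<'E'
import numpy as np, cv2
from scipy.spatial.transform import Rotation as R
from workcell import bot
def cal(n):
    c=bot.calibration(n); return np.array(c["K"]),np.array(c["position"]),R.from_quat(c["orientation"])
def ray(n,uv,z):
    K,p,r=cal(n); d=r.apply(np.linalg.inv(K)@[uv[0],uv[1],1]); return p+d*(z-p[2])/d[2]
def proj(n,P):
    K,p,r=cal(n); q=r.inv().apply(np.array(P)-p)@K.T; return q[...,:2]/q[...,2:]
E
python3 - <<'E'
from h import *
ims=[]
for n in ("top","side"):
    im=bot.camera(n); cv2.imwrite(f"pics/{n}0.png",im)
    for q in ("carrier","fin","red_canister","blue_canister","stand","foam","reagent","tube_rack","beaker","fulcrum_top"):
        for o in bot.outline_of(q,n)[:3]:
            m=o["pixels"]; v,u=np.nonzero(m)
            if len(u)<5: continue
            r=cv2.minAreaRect(np.c_[u,v].astype(np.float32))
            print(n,q,round(o["conf"],2),o["rect"],[np.round(x,1) for x in r],ray(n,r[0],0.02).round(3))
print(bot.get_obs()); print(bot.calibration("top"),bot.calibration("side"))
E
```

```text
pics
top fin 0.83 [323.8, 157.9, 15.9, 96.5] [array([330.4, 205.2]), array([94.3, 10.5]), np.float64(84.0)] [ 0.558 -0.234  0.02 ]
top red_canister 0.89 [322.7, 158.8, 19.1, 93.4] [array([330.5, 205.6]), array([93.9, 10.8]), np.float64(84.2)] [ 0.557 -0.234  0.02 ]
top blue_canister 0.76 [320.0, 158.1, 22.5, 94.8] [array([330.2, 205.4]), array([94. , 10.6]), np.float64(83.6)] [ 0.557 -0.233  0.02 ]
top blue_canister 0.34 [183.5, 165.6, 39.4, 85.5] [array([205.9, 207.4]), array([82.2, 31.7]), np.float64(83.8)] [0.538 0.22  0.02 ]
top stand 0.89 [186.4, 166.6, 39.3, 83.1] [array([205.7, 207.2]), array([83.8, 31.4]), np.float64(83.9)] [0.538 0.221 0.02 ]
top foam 0.83 [421.6, 196.9, 44.1, 55.6] [array([442.8, 224.6]), array([55.9, 23.5]), np.float64(65.2)] [ 0.498 -0.642  0.02 ]
top foam 0.76 [354.8, 262.0, 23.2, 56.8] [array([364.5, 290.5]), array([57., 23.]), np.float64(90.0)] [ 0.253 -0.363  0.02 ]
top foam 0.64 [315.7, 184.0, 27.4, 53.0] [array([329.2, 209.5]), array([53.5, 23. ]), np.float64(81.6)] [ 0.542 -0.23   0.02 ]
top reagent 0.74 [255.1, 131.7, 20.6, 23.5] [array([265.5, 14
[... 2854 characters left out ...]
e': array([-0.06513229, -0.01005362, -0.03130049]), 'grasp_force': 0.0, 'grip_width': 0.08531240355000128}
{'K': array([[509.01528952,   0.        , 278.64428442],
       [  0.        , 509.01528952, 209.21663406],
       [  0.        ,   0.        ,   1.        ]]), 'position': array([ 0.41710498, -0.0811576 ,  1.87275132]), 'orientation': array([ 0.71639347, -0.69686991,  0.01675168, -0.0295316 ])} {'K': array([[424.59420832,   0.        , 281.52873588],
       [  0.        , 424.59420832, 212.2966058 ],
       [  0.        ,   0.        ,   1.        ]]), 'position': array([-0.08436375, -1.12353098,  0.97086195]), 'orientation': array([ 0.863848  , -0.23364093,  0.11394047, -0.43150447])}
```

Run:
```python
import cv2,numpy as np
t=cv2.imread("pics/top0.png"); s=cv2.imread("pics/side0.png")
a=cv2.resize(t[120:330,90:490],(800,420),interpolation=cv2.INTER_CUBIC)
cv2.imwrite("pics/v1.png",a)
b=cv2.resize(t[150:262,280:400],None,fx=4.9,fy=4.9,interpolation=cv2.INTER_CUBIC)
c=cv2.resize(t[150:262,180:232],None,fx=4.0,fy=4.9,interpolation=cv2.INTER_CUBIC)
cv2.imwrite("pics/v2.png",np.hstack([b,c])[:600,:800])
```

```text
(no output)
```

View pics/v1.png

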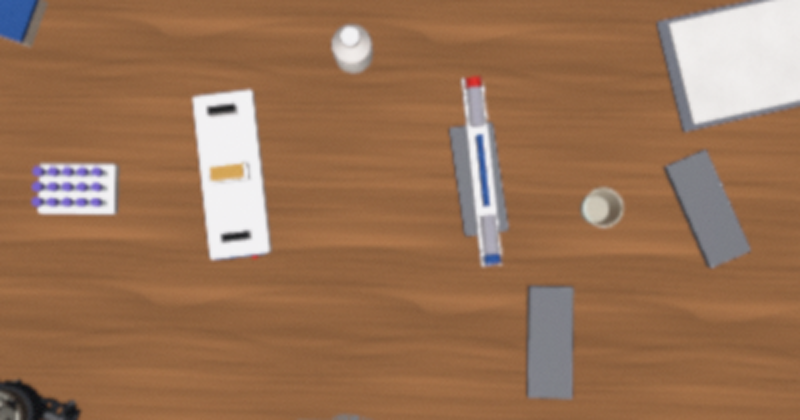

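View pics/v2.png

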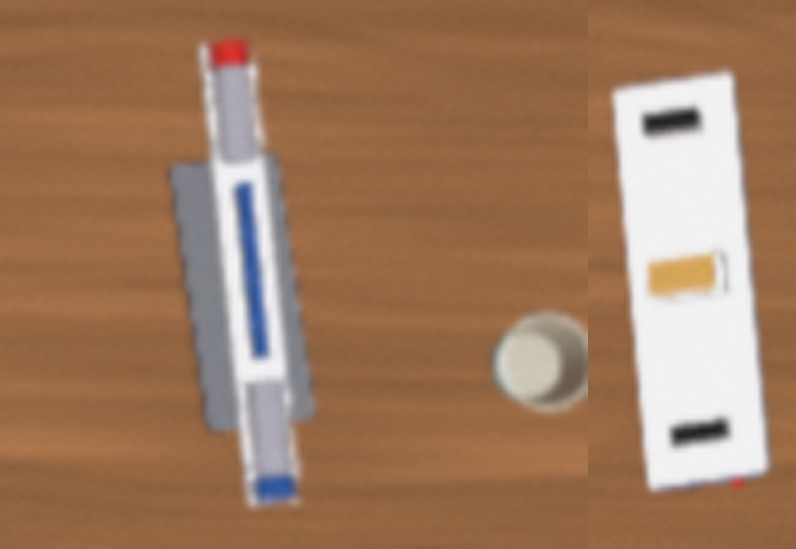

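The pictures show one carrier, with its red cap at (331,158) and blue cap at (336,250) in the top image. There are three foam look-alikes, at (329,209), (364,290) and (443,224). The leftmost, at (329,209), is the one carrying the carrier. The stand is at (206,207), with the brass saddle near (205,206) and its blue panel at the bottom (the -x end).

Run:
```python
from h import *
t=cv2.imread("pics/top0.png"); hsv=cv2.cvtColor(t,cv2.COLOR_BGR2HSV)
def cen(lo,hi,box):
    u0,v0,u1,v1=box; m=cv2.inRange(hsv[v0:v1,u0:u1],lo,hi); v,u=np.nonzero(m)
    r=cv2.minAreaRect(np.c_[u+u0,v+v0].astype(np.float32)); return np.array([u.mean()+u0,v.mean()+v0]),r
def show(name,lo,hi,box,z):
    c,r=cen(lo,hi,box); P=ray("top",c,z); 
    B=np.array([ray("top",p,z)[:2] for p in cv2.boxPoints(r)])
    print(name,c.round(1),P.round(4),"sides",np.linalg.norm(B[0]-B[1]).round(3),np.linalg.norm(B[1]-B[2]).round(3)); return P
f=show("fin",(100,100,40),(130,255,255),(315,180,345,230),.069)
r=show("red",(0,120,60),(6,255,255),(315,150,345,180),.06)
b=show("blue",(100,100,40),(130,255,255),(320,235,345,262),.06)
s=show("saddle",(15,90,120),(30,255,255),(185,190,225,225),.075)
s1=show("stop+x",(0,0,0),(180,255,80),(185,165,222,185),.065)
s0=show("stop-x",(0,0,0),(180,255,80),(190,228,225,245),.065)
for n,a,c in (("carrier",r,b),("stand",s1,s0)):
    d=a-c; print(n,"len",np.linalg.norm(d).round(3),"mid",((a+c)/2).round(4),"yaw deg",np.degrees(np.arctan2(d[1],d[0])).round(2))
o=bot.get_obs(); M=R.from_quat(o["tool_rot"]).as_matrix(); print(M.round(3))
```

```text
fin [330.9 204.6] [ 0.5563 -0.2319  0.069 ] sides 0.008 0.118
red [326.6 160.2] [ 0.7164 -0.2136  0.06  ] sides 0.025 0.014
blue [335.9 249. ] [ 0.3997 -0.2535  0.06  ] sides 0.023 0.013
saddle [203.  205.6] [0.5402 0.2219 0.075 ] sides 0.054 0.022
stop+x [200.8 174.1] [0.6537 0.236  0.065 ] sides 0.04 0.007
stop-x [207.2 237.7] [0.4269 0.2042 0.065 ] sides 0.04 0.007
carrier len 0.319 mid [ 0.5581 -0.2336  0.06  ] yaw deg 7.19
stand len 0.229 mid [0.5403 0.2201 0.065 ] yaw deg 7.97
[[-0.945  0.327 -0.   ]
 [ 0.327  0.945 -0.   ]
 [-0.    -0.    -1.   ]]
```

move_arm(
  deltas=[
    [0.6,0,0,0,0,0,-6.6],
    [0.6,0,0,0,0,0,-6.6],
    [0.6,0,0,0,0,0,-6.6],
    [0.6,0,0,0,0,0,-6.5],
    [0.6,-15.1,-37.5,5,0,0,0],
    [0.6,-15.1,-37.5,5,0,0,0],
    [0.6,-15.1,-37.5,5,0,0,0],
    [0.6,-15.1,-37.5,5,0,0,0],
    [0.6,-15.1,-37.5,5,0,0,0],
    [0.6,-15.1,-37.5,5,0,0,0],
  ],
)

```text
clock: 1.93
eef_pos: [0.282, 0.2592, 0.2093]
tool_rot: [-0.064, 0.998, 0.0, 0.0]
ft_force: [0.8, -0.6, 0.1]
grip_width: 0.0514
grasp_force: 0.0
```

Run:
```python
from h import *
o=bot.get_obs(); print(o["joint_pos"].round(3)); print(o["eef_pos"].round(4),R.from_quat(o["tool_rot"]).as_matrix().round(3),o["clock"])
```

```text
[ 0.743  0.025 -0.327  1.217 -0.     0.616]
[0.282  0.2592 0.2093] [[-0.992 -0.127  0.001]
 [-0.127  0.992  0.   ]
 [-0.001  0.    -1.   ]] 1.9333
```

move_arm(
  deltas=[
    [0.6,-15.1,-37.5,5,0,0,0],
    [0.6,-15.1,-37.5,5,0,0,0],
    [0.6,-15.1,-37.5,5,0,0,0],
    [0.6,-15.1,-37.5,5,0,0,0],
    [0.6,-15.1,-37.5,5,0,0,0],
    [0.6,-15.1,-37.5,5,0,0,0],
    [0.6,-15.1,-37.5,5,0,0,0],
    [0.6,-15.1,-37.5,5,0,0,0],
    [0.6,-15.1,-37.5,5,0,0,0],
    [0.6,-15.1,-37.5,5,0,0,0],
  ],
)

```text
clock: 2.77
eef_pos: [0.4793, -0.0944, 0.1592]
tool_rot: [-0.063, 0.998, 0.0, 0.0]
ft_force: [0.3, -0.3, -0.8]
grip_width: 0.051
grasp_force: 0.0
```

move_arm(
  deltas=[
    [0.6,-15.1,-37.5,5,0,0,0],
    [0.6,-15.1,-37.5,5,0,0,0],
    [0.6,-15.1,-37.5,5,0,0,0],
    [0.6,-15.1,-37.5,5,0,0,0],
    [0.6,0,0,0,0,0,0],
    [0.6,0,0,0,0,0,0],
    [0.6,0,0,0,0,0,0],
  ],
)

```text
clock: 3.35
eef_pos: [0.5568, -0.2333, 0.1386]
tool_rot: [-0.063, 0.998, 0.001, -0.001]
ft_force: [-0.2, 0.4, 0.6]
grip_width: 0.0513
grasp_force: 0.0
```

Run:
```python
from h import *
im=bot.camera("wrist"); cv2.imwrite("pics/w1.png",im)
o=bot.get_obs(); print(o["eef_pos"].round(4),o["ft_force"].round(3),o["ft_torque"].round(3),o["clock"])
T=np.array([0.5572,-.2330,0.025]); x=np.array([np.cos(np.radians(7.2)),np.sin(np.radians(7.2)),0])
for s in (-.065,0,.065): 
    p=T+x*s+[0,0,.044]; uv=proj("wrist",p); print(s,uv.round(1))
    if 0<uv[0]<560: cv2.circle(im,tuple(int(a) for a in uv),3,(0,255,255),-1)
cv2.imwrite("pics/w1a.png",im)
```

```text
[ 0.5568 -0.2327  0.1392] [-0.454 -0.896 -0.299] [-0.026  0.033 -0.028] 3.4
-0.065 [278.2 139.8]
0 [278.2 236.3]
0.065 [278.1 318.4]
```

View pics/w1a.png

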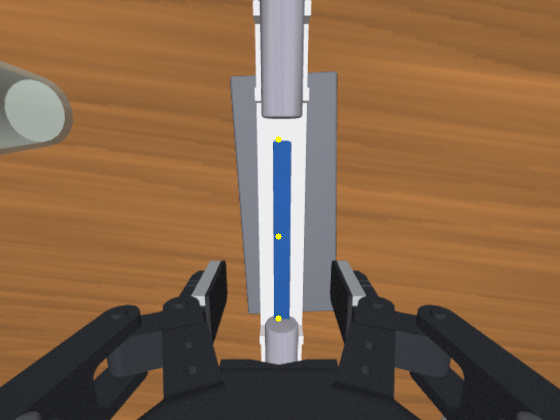

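The wrist picture shows the fin running vertically at column 282, rows 140 to 320. That is about 2 mm to the tool's +y of my estimate, so I'll correct for it and descend.

move_arm(
  deltas=[
    [0.6,0,2.3,22,0,0,0],
    [0.6,0,0,26,0,0,0],
    [0.6,0,0,22,0,0,0],
    [0.6,0,0,12,0,0,0],
    [0.6,0,0,7,0,0,0],
    [0.6,0,0,0,0,0,0],
    [0.6,0,0,0,0,0,0],
  ],
)

```text
clock: 3.98
eef_pos: [0.5573, -0.2304, 0.0513]
tool_rot: [-0.064, 0.998, -0.0, 0.0]
ft_force: [-0.4, -0.9, 0.5]
grip_width: 0.051
grasp_force: 0.0
```

Run:
```python
from h import *
L=[]
for i in range(6):
    im=bot.camera("wrist"); o=bot.get_obs(); L.append(np.r_[o["ft_force"],o["ft_torque"]])
cv2.imwrite("pics/w2.png",im)
L=np.array(L); print(L.mean(0).round(3),L.std(0).round(3),o["eef_pos"].round(4),o["clock"])
```

```text
[-0.201 -0.223  0.475 -0.01   0.001  0.005] [0.242 0.239 0.682 0.025 0.031 0.039] [ 0.5577 -0.2314  0.0514] 4.2833
```

move_arm(
  deltas=[
    [0,0,0,0,0,0,0],
    [0,0,0,0,0,0,0],
    [0,0,0,0,0,0,0],
    [0,0,0,0,0,0,0],
    [0,0,0,0,0,0,0],
    [0,0,0,0,0,0,0],
  ],
)

```text
clock: 4.78
eef_pos: [0.5572, -0.2312, 0.0505]
tool_rot: [-0.063, 0.998, -0.0, 0.0]
ft_force: [0.3, 1.0, 2.0]
grip_width: 0.011
grasp_force: 59.9
```

move_arm(
  deltas=[
    [0,0,0,-4,0,0,0],
    [0,0,0,-12,0,0,0],
    [0,0,0,-20,0,0,0],
    [0,0,0,-26,0,0,0],
    [0,0,0,-20,0,0,0],
    [0,0,0,-8,0,0,0],
    [0,0,0,0,0,0,0],
    [0,0,0,0,0,0,0],
    [0,0,0,0,0,0,0],
    [0,0,0,0,0,0,0],
  ],
)

```text
clock: 5.62
eef_pos: [0.5558, -0.2307, 0.1381]
tool_rot: [-0.063, 0.998, 0.001, -0.002]
ft_force: [0.3, 0.2, -2.4]
grip_width: 0.0108
grasp_force: 59.3
```

Run:
```python
from h import *
L=[]
for i in range(40):
    im=bot.camera("wrist"); o=bot.get_obs(); L.append(np.r_[o["ft_force"],o["ft_torque"],o["eef_pos"]])
cv2.imwrite("pics/w3.png",im)
L=np.array(L); m=L.mean(0); print(m.round(4),L[:,:6].std(0).round(3),o["clock"])
c,s=np.cos(np.radians(7.2)),np.sin(np.radians(7.2))
F,T=m[:3],m[3:6]
ty=-s*T[0]+c*T[1]; tx=c*T[0]+s*T[1]
print("weight",-F[2],"torque about carrier y",ty,"x",tx,"d",ty/-F[2],ty/abs(F[2]))
```

```text
[ 1.2460e-01 -1.5120e-01 -3.1327e+00 -4.1000e-03  4.3700e-02  2.5000e-03
  5.5700e-01 -2.3110e-01  1.4010e-01] [0.585 0.459 0.482 0.032 0.032 0.029] 7.6167
weight 3.1326609571721105 torque about carrier y 0.043898234225058334 x 0.001431488677570078 d 0.01401308179378779 0.01401308179378779
```

CoM is about 14 mm toward the red end of the grip, and the weight is 3.13 N. I'll carry it over on a path pulled in toward the robot, to stay clear of the bottle.

move_arm(
  deltas=[
    [0,6,13,0,0,0,0],
    [0,12,27,0,0,0,0],
    [0,12,27,0,0,0,0],
    [0,12,27,0,0,0,0],
    [0,12,27,0,0,0,0],
    [0,12,27,0,0,0,0],
    [0,6,20,0,0,0,0],
    [0,-3,30,0,0,0,0],
    [0,-4,30,0,0,0,0],
    [0,-4,30,0,0,0,0],
  ],
)

```text
clock: 8.45
eef_pos: [0.4639, 0.0182, 0.1408]
tool_rot: [-0.063, 0.998, 0.0, 0.001]
ft_force: [1.5, 0.3, -3.1]
grip_width: 0.0105
grasp_force: 59.3
```

move_arm(
  deltas=[
    [0,-4,30,0,0,0,0],
    [0,-4,30,0,0,0,0],
    [0,-4,30,0,0,0,-0.4],
    [0,-10,25,0,0,0,-0.4],
    [0,-15,22,0,0,0,0],
    [0,-15,22,0,0,0,0],
    [0,-15,20,0,0,0,0],
    [0,-12,12,0,0,0,0],
    [0,-8,7,0,0,0,0],
    [0,0,0,0,0,0,0],
  ],
)

```text
clock: 9.28
eef_pos: [0.5255, 0.2275, 0.1403]
tool_rot: [-0.071, 0.997, 0.001, 0.001]
ft_force: [0.5, -0.5, -2.9]
grip_width: 0.0114
grasp_force: 59.3
```

move_arm(
  deltas=[
    [0,0,0,0,0,0,0],
    [0,0,0,0,0,0,0],
    [0,0,0,0,0,0,0],
  ],
)

```text
clock: 9.53
eef_pos: [0.5234, 0.2244, 0.1403]
tool_rot: [-0.07, 0.998, -0.0, -0.0]
ft_force: [0.9, 0.1, -2.8]
grip_width: 0.0109
grasp_force: 59.3
```

Run:
```python
from h import *
L=[]
for i in range(3):
    im=bot.camera("wrist"); o=bot.get_obs(); L.append(np.r_[o["eef_pos"]])
cv2.imwrite("pics/w4.png",im)
t=bot.camera("top"); s=bot.camera("side"); cv2.imwrite("pics/s4.png",s); cv2.imwrite("pics/t4.png",t)
e=np.mean(L,0); M=R.from_quat(o["tool_rot"]).as_matrix(); print(e.round(4),np.degrees(np.arctan2(M[1,1],M[0,1])).round(2),o["clock"])
tgt=np.array([0.526,0.219]); print("tool dx,dy mm",(M.T[:2,:2]@(tgt-e[:2])*1000).round(1))
A=cv2.resize(t[140:270,160:260],None,fx=4,fy=4,interpolation=cv2.INTER_CUBIC); B=cv2.resize(s[130:260,180:330],None,fx=2.6,fy=4,interpolation=cv2.INTER_CUBIC)
cv2.imwrite("pics/v4.png",np.hstack([A,B])[:,:800])
```

```text
[0.5236 0.2245 0.1405] 97.98 9.6833
tool dx,dy mm [-1.6 -5.8]
```

View pics/v4.png

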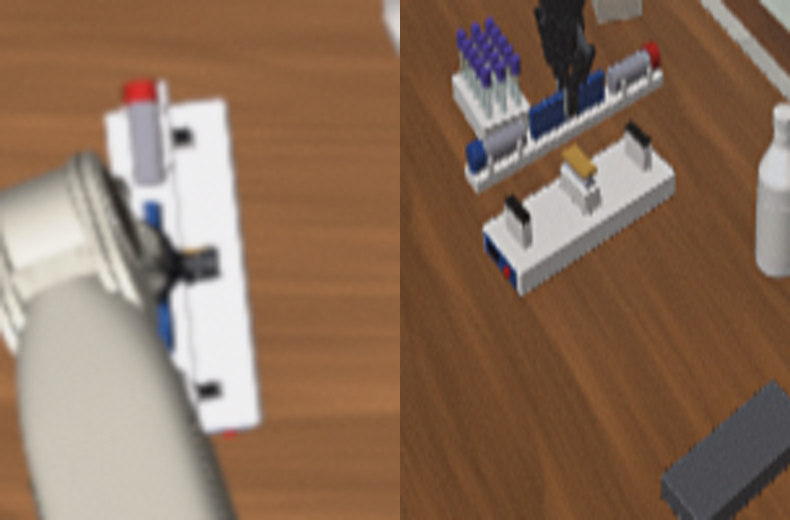

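View pics/w4.png

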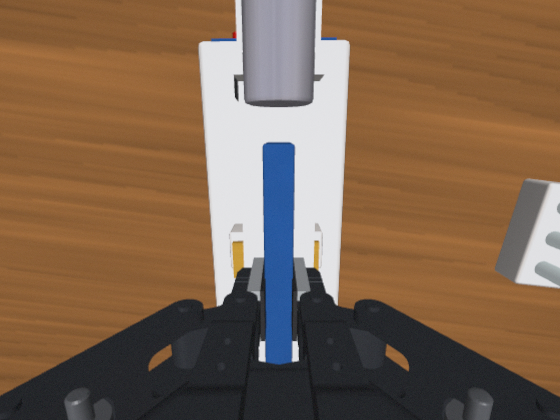

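Run:
```python
from h import *
im=cv2.imread("pics/w4.png"); hsv=cv2.cvtColor(im,cv2.COLOR_BGR2HSV)
m=cv2.inRange(hsv,(15,120,120),(30,255,255)); m[:220]=0;m[300:]=0;m[:,:225]=0;m[:,330:]=0
x=np.array([np.cos(np.radians(8)),np.sin(np.radians(8)),0])
for sl in (slice(225,280),slice(280,330)):
    mm=np.zeros_like(m); mm[:,sl]=m[:,sl]; v,u=np.nonzero(mm)
    top=v.min(); uc=u[v<=top+3].mean(); P=ray("wrist",(uc,top),.075); print(top,v.max(),u.min(),u.max(),P.round(4),(P+.013*x).round(4))
    print(ray("wrist",(u.min(),np.median(v)),.075).round(4),ray("wrist",(u.max(),np.median(v)),.075).round(4))
S=np.array([.5402,.221,.075]); print(proj("wrist",np.array([S,S-.013*x])).round(1))
o=bot.get_obs();M=R.from_quat(o["tool_rot"]).as_matrix();print((S-o["eef_pos"])@M)
```

```text
242 277 232 242 [0.5307 0.1972 0.075 ] [0.5436 0.199  0.075 ]
[0.5414 0.1946 0.075 ] [0.5405 0.2014 0.075 ]
241 269 314 318 [0.5225 0.2506 0.075 ] [0.5354 0.2524 0.075 ]
[0.5321 0.2505 0.075 ] [0.5317 0.2533 0.075 ]
[[270.1 259.3]
 [269.9 241.6]]
[-0.01559666 -0.00605767  0.06551279]
```

The saddle centre agrees between both cameras to within 1 mm along the stand. In the picture the carrier hangs level above the saddle. I'll now lower it.

move_arm(
  deltas=[
    [0,-1.6,-2.5,6,0,0,0],
    [0,0,0,10,0,0,0],
    [0,0,0,10,0,0,0],
    [0,0,0,6,0,0,0],
    [0,0,0,3,0,0,0],
    [0,0,0,1.5,0,0,0],
    [0,0,0,1,0,0,0],
    [0,0,0,0.5,0,0,0],
    [0,0,0,0,0,0,0],
    [0,0,0,0,0,0,0],
  ],
)

```text
clock: 10.62
eef_pos: [0.5262, 0.2232, 0.1027]
tool_rot: [-0.07, 0.998, 0.0, 0.0]
ft_force: [-0.1, 0.1, -3.5]
grip_width: 0.0112
grasp_force: 59.3
```

```bash
cat > rd.py <<'E'
from h import *
import sys
L=[]
for i in range(int(sys.argv[1])):
    bot.camera("side"); o=bot.get_obs(); L.append(np.r_[o["ft_force"],o["ft_torque"],o["eef_pos"]])
print(np.mean(L,0).round(4),o["grasp_force"],o["clock"])
E
python3 rd.py 12
```

```text
[ 1.2700e-02  3.7400e-02 -2.8363e+00 -2.5000e-03  4.4400e-02  8.0000e-03
  5.2600e-01  2.2310e-01  1.0250e-01] 59.29176092147827 11.2167
```

move_arm(
  deltas=[
    [0,0,0,0.7,0,0,0],
    [0,0,0,0.7,0,0,0],
    [0,0,0,0.7,0,0,0],
    [0,0,0,0.6,0,0,0],
    [0,0,0,0.5,0,0,0],
    [0,0,0,0.3,0,0,0],
    [0,0,0,0,0,0,0],
    [0,0,0,0,0,0,0],
    [0,0,0,0,0,0,0],
    [0,0,0,0,0,0,0],
  ],
)

```text
clock: 12.05
eef_pos: [0.5259, 0.223, 0.0989]
tool_rot: [-0.07, 0.998, 0.0, 0.0]
ft_force: [-1.1, -0.8, 0.3]
grip_width: 0.0111
grasp_force: 59.5
```

```bash
python3 rd.py 14
```

```text
[-1.1823 -0.3656 -0.3896 -0.1283  0.2378  0.0077  0.5259  0.223   0.0988] 59.571020007133484 12.75
```

move_arm(
  deltas=[
    [0,0,0,0.2,0,0,0],
    [0,0,0,0,0,0,0],
    [0.15,0,0,0,0,0,0],
    [0.3,0,0,0,0,0,0],
    [0.4,0,0,0,0,0,0],
    [0.4,0,0,0,0,0,0],
    [0.4,0,0,0,0,0,0],
    [0.4,0,0,0,0,0,0],
    [0.4,0,0,0,0,0,0],
    [0.4,0,0,0,0,0,0],
  ],
)

```text
clock: 13.58
eef_pos: [0.526, 0.223, 0.0986]
tool_rot: [-0.07, 0.998, 0.0, 0.0]
ft_force: [0.3, -0.1, 0.1]
grip_width: 0.0345
grasp_force: 0.0
```

move_arm(
  deltas=[
    [0.4,0,0,0,0,0,0],
    [0.4,0,0,0,0,0,0],
    [0.4,0,0,0,0,0,0],
    [0.4,0,0,0,0,0,0],
    [0.4,0,0,0,0,0,0],
    [0.4,0,0,0,0,0,0],
    [0.4,0,0,0,0,0,0],
    [0.4,0,0,0,0,0,0],
    [0.4,0,0,0,0,0,0],
    [0.4,0,0,0,0,0,0],
  ],
)

```text
clock: 14.42
eef_pos: [0.5259, 0.223, 0.0986]
tool_rot: [-0.07, 0.998, -0.0, -0.0]
ft_force: [-0.1, -0.0, 0.1]
grip_width: 0.0341
grasp_force: 0.0
```

Run:
```python
from h import *
w=bot.camera("wrist"); s=bot.camera("side"); t=bot.camera("top"); o=bot.get_obs()
for n,i in (("w",w),("s",s),("t",t)): cv2.imwrite(f"pics/{n}5.png",i)
print(o["clock"],o["ft_force"].round(2),o["grip_width"],o["grasp_force"])
B=cv2.resize(s[130:220,190:310],None,fx=6,fy=6,interpolation=cv2.INTER_CUBIC)
cv2.imwrite("pics/v5.png",B)
```

```text
14.5667 [-0.62 -0.05 -0.69] 0.03414588501278284 0.0
```

View pics/v5.png

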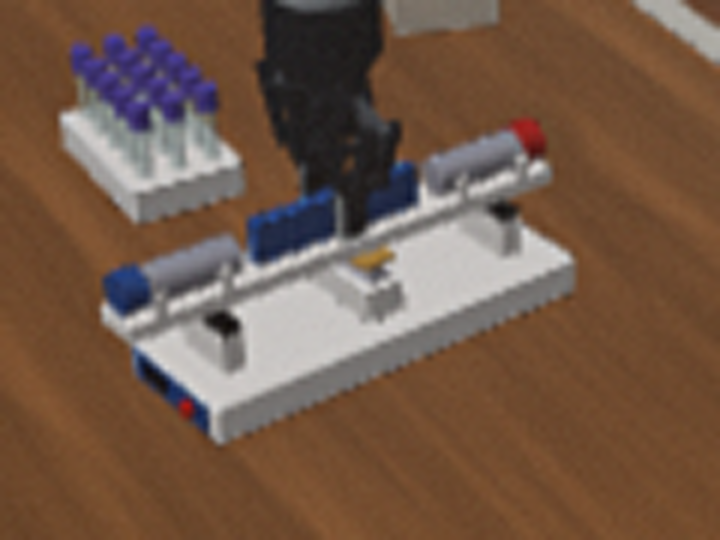

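```bash
cat > tilt.py <<'E'
from h import *
def caps(im,yaw,tcp,n="side"):
    hsv=cv2.cvtColor(im,cv2.COLOR_BGR2HSV).astype(float)
    nrm=np.array([-np.sin(yaw),np.cos(yaw),0]); ax=np.array([np.cos(yaw),np.sin(yaw),0]); K,p,r=cal(n); out=[]
    tcp=np.array(tcp)
    for s,col in ((.155,"r"),(-.155,"b")):
        uv=proj(n,tcp+ax*s+[0,0,.002]); u0,v0=int(uv[0])-13,int(uv[1])-13
        c=im[v0:v0+26,u0:u0+26].astype(float)
        w=(c[...,2]-c[...,:2].max(2)-40) if col=="r" else (c[...,0]-c[...,2]-25)
        w=np.clip(w,0,60)
        if col=="r": w[c[...,2]<c[...,1]*2.2]=0
        k,l,st,ce=cv2.connectedComponentsWithStats((w>0).astype(np.uint8)); 
        d=[np.hypot(*(ce[i]-13))-st[i][4]*.5 for i in range(1,k)]; w[l!=1+int(np.argmin(d))]=0
        v,u=np.indices(w.shape); q=np.array([(u*w).sum(),(v*w).sum()])/w.sum()+[u0,v0]
        dr=r.apply(np.linalg.inv(K)@[*q,1]); P=p+dr*(nrm@(tcp-p))/(nrm@dr); out.append(P); print(col,q.round(2),(w>0).sum(),P.round(4))
    print("sep",((out[0]-out[1])@ax).round(4),"mid s",(((out[0]+out[1])/2-tcp)@ax).round(4),"dz",(out[0]-out[1])[2].round(4),"slope",((out[0]-out[1])[2]/((out[0]-out[1])@ax)).round(4))
if __name__=="__main__":
    y=np.radians(8)
    caps(cv2.imread("pics/s4.png"),y,(.5236,.2245,.1405)); caps(cv2.imread("pics/s5.png"),y,(.5259,.223,.0987))
E
python3 tilt.py
```

```text
r [276.85 142.39] 25 [0.6843 0.2471 0.1482]
b [208.74 167.85] 45 [0.3649 0.2022 0.1473]
sep 0.3225 mid s 0.0011 dz 0.0009 slope 0.0027
r [277.63 151.71] 25 [0.6867 0.2456 0.1048]
b [210.63 177.19] 44 [0.3673 0.2007 0.1061]
sep 0.3225 mid s 0.0011 dz -0.0013 slope -0.004
```

Tilt is about 0.4° (red end slightly low), roughly 1 mm off balance and within tolerance. I'll withdraw straight up and check again.

move_arm(
  deltas=[
    [0.4,0,0,-5,0,0,0],
    [0.4,0,0,-10,0,0,0],
    [0.4,0,0,-15,0,0,0],
    [0.4,0,0,-20,0,0,0],
    [0.4,0,0,-25,0,0,0],
    [0.4,0,0,-25,0,0,0],
    [0.4,0,0,-20,0,0,0],
    [0.4,0,0,-10,0,0,0],
    [0.4,0,0,0,0,0,0],
    [0.4,0,0,0,0,0,0],
  ],
)

```text
clock: 15.4
eef_pos: [0.5261, 0.2231, 0.2289]
tool_rot: [-0.07, 0.998, 0.0, 0.001]
ft_force: [-0.6, 0.2, 0.1]
grip_width: 0.0344
grasp_force: 0.0
```

move_arm(
  deltas=[
    [0.4,0,0,0,0,0,0],
    [0.4,0,0,0,0,0,0],
    [0.4,0,0,0,0,0,0],
    [0.4,0,0,0,0,0,0],
    [0.4,0,0,0,0,0,0],
    [0.4,0,0,0,0,0,0],
    [0.4,0,0,0,0,0,0],
    [0.4,0,0,0,0,0,0],
    [0.4,0,0,0,0,0,0],
    [0.4,0,0,0,0,0,0],
  ],
)

```text
clock: 16.23
eef_pos: [0.526, 0.2231, 0.2287]
tool_rot: [-0.07, 0.998, 0.0, 0.0]
ft_force: [-0.9, 0.3, 0.0]
grip_width: 0.0342
grasp_force: 0.0
```

Run:
```python
from tilt import *
for k in range(3):
    s=bot.camera("side"); caps(s,np.radians(8),(.5259,.223,.0987))
w=bot.camera("wrist"); o=bot.get_obs(); print(o["clock"],o["eef_pos"].round(4))
B=cv2.resize(s[135:205,195:295],(560,392),interpolation=cv2.INTER_CUBIC)
cv2.imwrite("pics/v6.png",np.vstack([B,cv2.resize(w,(277,208)).repeat(1,0) if 0 else cv2.copyMakeBorder(cv2.resize(w,(277,207)),0,0,0,283,0)]))
```

```text
r [277.64 151.72] 25 [0.6867 0.2456 0.1047]
b [210.63 177.17] 43 [0.3673 0.2007 0.1062]
sep 0.3226 mid s 0.0011 dz -0.0014 slope -0.0045
r [277.65 151.72] 25 [0.6868 0.2456 0.1047]
b [210.64 177.18] 43 [0.3673 0.2007 0.1061]
sep 0.3226 mid s 0.0012 dz -0.0014 slope -0.0044
r [277.67 151.69] 25 [0.6869 0.2456 0.1048]
b [210.64 177.19] 44 [0.3673 0.2007 0.1061]
sep 0.3227 mid s 0.0012 dz -0.0013 slope -0.0039
16.4333 [0.5259 0.223  0.2286]
```

View pics/v6.png

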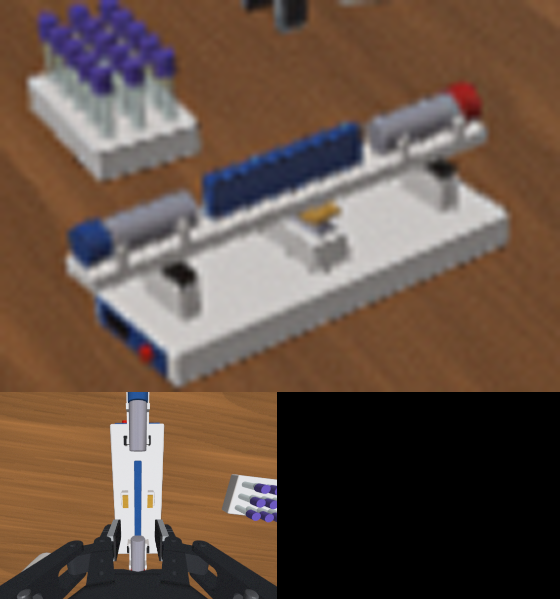

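The carrier is at rest and level on the saddle, with its ends clear of both stops and the gripper well above it. Handing in.

```bash
python3 -c "
from workcell import bot; print(bot.job_done())"
```

```text
the job is handed in; nothing more can be done
None
```

The carrier is on the brass saddle, released, at rest and level to about 0.4°, clear of both rubber stops, and I handed the job in at about 16 s; the hand-in returned no verdict.

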